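# Fit a filter cartridge to the vacuum quick coupler

## Robot

A 7-joint arm with a two-finger parallel gripper is mounted at the origin on a cart in front of the work surface, level with it; the furniture and walls round the work are solid. World frame = base frame: x ahead of the robot, y to its left, z up, the work surface at z = 0. Lengths are in m, angles in rad, forces in N, time in s.
With the tool pointing down it reaches from about 0.425 to 0.975 m from the base axis. Payload 16.7 kg.
Tool frame: the origin (TCP) lies at the very end of the fingers, on their centre line; the grasp point (between the pads) lies 19 mm behind it; z points along the fingers, y is the line along which they close (so a half turn about z gives the same grasp; the last joint's range is limited). The gripper opens to 85 mm and grips with 20 to 120 N. Pads are 22 mm wide; open, the fingers measure 114 mm over their backs; the gripper's body (76 mm by 85 mm) begins 54 mm behind the grasp point. The pads swing forward as they close: fully open they stand 13 mm farther back than shut.
Start: joints at [1.002, 0.426, 0.074, 1.606, -0.034, 1.111, -0.067], TCP at [0.275, -0.616, 0.231] pointing down, gripper open.
Joint ranges: [-2.85, 2.85], [-0.5, 2.14], [-1.23, 1.37], [0.21, 2.46], [-1.02, 4.16], [0.16, 2.05], [-2.73, 2.73]. Speed limits (rad/s): [1.89, 1.89, 2.39, 2.39, 3.01, 3.01, 3.01].

## Interface

Orientations are given as a unit quaternion [w, x, y, z].
In Python, from station import get_state, get_image, finish_job gives the robot as it stands. The module is installed in compiled form; this text tells all that it offers.
- The arm moves only by the tool apply_moves, never from a script. Its argument "increments" is a list of rows, each an object of numbers: "x", "y", "z": the shift along the world's x, y, z scaled (see below); "ax", "ay", "az": the turn, a rotation vector about the world's x, y, z scaled (see below). In form: [{"x": .., "y": .., "z": .., "ax": .., "ay": .., "az": ..}, ...]. A call has 1 to 5 rows; each row is the pose to reach, as a shift and turn from the pose commanded when the call began; what a row does not reach only later rows make up. The controller multiplies each number of a shift by 0.12 m and each number of a turn by 30 degrees. A row lasts 1/10 s, in which the tool goes at most 50 mm and 8.59 degrees, less where a joint would pass 70% of its speed; a pose out of reach is approached as far as the arm can. A call with a number of a shift or a turn outside -1 to 1 is refused whole. A call with a gripper value outside its range is refused whole. "fingers" is the opening, from -1 (shut) to 1 (fully open), so that 0 is half open, set as the call begins (left out, the last holds). The fingers move at their own pace and stop on an object; "grip_force" is the grip in N (left out, the last holds). Time passes only in rows, so rows that repeat a pose let the fingers close. It gives the time, the measured TCP pose, the force, the opening and the grip force at its end, in the units of the state.
- get_state(): the state, without advancing time (a new reading comes with each control period).
- get_image(name): name is "scene" or "side" or "wrist"; returns a dict with "frame" (400x640x3 uint8, red, green, blue), "z_map" (400x640 float32, m along the optical axis (not along the pixel's ray), 0 where there is no reading), "vertical_fov" (degrees; the focal length in pixels is half the picture's height over the tangent of half this angle, whatever the lens; pixels are square), "cx", "cy" (the principal point, pixels), "xyz" and "rotation" of the camera in the world. Camera axes: x right, y up, looking along -z (the intrinsics and any distortion apply to the point x, -y, -z); pixel columns grow to the right and rows downward; lengths in m; the calibration is good to about 2 mm. A picture is of the moment at which its call begins.
- finish_job(): hands the job in; it is judged then, once.
The state is a dict: "time_s": time; "qpos": joint angles; "joint_vel": joint speeds; "joint_efforts": joint torques, N m; "eef_pos": TCP position; "eef_rot": TCP orientation; "force": force on the tool from outside, world axes, zero at the start; "wrist_torque": the same for the moment, N m; "grip_width": finger opening in m; "grasp_force": force on a finger pad.
Only numpy, scipy, OpenCV 4.12 (cv2) and the standard library are available. Lean on these libraries where they do the work, as an engineer would, in place of code of your own. Each camera call takes 0.05 s, during which the arm holds its last target. There are 200 camera calls.

## Task

Pull the sleeve of the upright quick coupler down until it clicks and stays back by itself, then take the taller, thicker filter cartridge from the rack and press its nipple gently into the coupler, by feel, until it is fully home and the sleeve springs forward (up) and locks it: never ram the spring-mounted socket down. Let go and leave the cartridge standing upright in the coupler; leave the small plug in the rack and knock nothing over.

Things in the scene. Friction and masses are not known exactly. Their poses are not given: they have to be found in the camera images.
- coupler_foot: Fixed foot of the quick coupler: plate 96 x 96 x 10 mm with a cup 56 mm wide, 34 mm high; origin under its centre. The socket above it is mounted on a stiff float spring that shows how hard it is pushed (see coupler_socket): press no harder than the click needs.
- coupler_axis (a point): Point on the coupler's vertical axis, fixed to the foot, 115 mm above the worktop. The socket's round mouth (upward, bore 22 mm, bevelled to 25; tube 31 to 33 mm wide) and its sleeve really stand up to 12 mm higher or lower than this point: the stem is clamped at another, unmeasured height at each start, so feel for the depth.
- sleeve (a joint): Steel sleeve round the socket, 42 mm wide, 4 to 40 mm below the mouth, then a rim 50 mm wide, 4 mm high. Value (m): 0 forward (up), grows when pulled back (down), stop 0.013; spring 1 to 4 N forward. Pulled past about 0.0115 the valve pops up and holds it back at about 0.011. Grip it from above round its sides, fingers beside the mouth, or push its rim.
- valve (a joint): Round valve head in the bore, m up relative to the socket, on a spring of 2 to 8 N upward. 0 at the start: under the four locking balls, top 22 mm below the mouth; +0.008 popped up, holding balls and sleeve back; about -0.0055 pushed down by a locked cartridge.
- cartridge_center (a point): Filter cartridge, upright in one hole of the rack, flange on the rack's top. Point on its axis, half-way up the white cylinder to grip: 32 mm wide, 50 mm high. A 5 mm cap on top; below, a flange 36 mm wide, 5 mm high, then the steel nipple, 20 mm wide, 29 mm long, with bevelled tip and locking groove. The tip is 59 mm below this point. About 0.15 kg.
- cartridge: The same cartridge; origin at the nipple's tip, z up its axis. With the sleeve held back, pressing it home takes about 8 to 11 N; when the balls drop in its groove the sleeve springs up by itself. Locked, its flange is about 1 mm above the mouth (tip 28 mm below it). With the sleeve forward it stops on the balls 11 mm higher.
- blank_plug_center (a point): The small plug that stays in the other hole of the rack, at its axis half-way up its white part: 26 mm wide, 20 mm high; its top is 15 mm above this point.
- rack: White block 66 x 150 x 42 mm, fixed, with two holes 24 mm wide on its long (y) axis, 40 mm either side of the middle; origin at the centre of its underside.
- beaker: Glass beaker, 56 mm wide, 68 mm high, behind the work; origin under its centre.
- bottle: Brown bottle, 60 mm wide, 118 mm high, at the right; origin under its centre.
- coupler_socket (a joint): How far (m) the spring-mounted socket is pushed down: 0 up to 6 N, then 0.5 mm per N, stop at 0.008; it rises again by itself. A gentle press needs about 0.002; more than 0.004 is ramming.
Not all that is in view belongs to the job. What is shaped like the cartridge but blue or red is not meant.

How it is judged:
By the outcome, as a careful person would: the job done as asked, in the order asked, and still so for the second after the job is handed in, with the robot touching nothing.
It also fails if it takes over 61 s, if anything falls off the work surface, if the arm or the gripper's body presses on something with over 40 N, if the wrist force passes 120 N, or if a joint passes its speed limit or range.

## Working session

There is one attempt and no reset: what is moved stays moved. The work goes in short steps, Python scripts to look and compute and a tool call to move; the robot and the scene stay as the last step left them, time stands still between calls to the robot, and variables do not carry over. Pictures are saved under pics/ and viewed, at most 10 in all, crops included, and the job is handed in when it is done.

Besides the shell and the picture viewer there is one more tool, called after "Emit:" by a JSON object that holds its "api" and its "payload". apply_moves: Moves the arm, as the interface text tells. Its arguments: {"type":"object","properties":{"increments":{"type":"array"},"fingers":{"type":"number"},"grip_force":{"type":"number"}},"required":["increments"]}

```bash
mkdir -p pics; cat > h.py <<'E'
import numpy as np, cv2
from station import get_state, get_image, finish_job
def cloud(im):
    h,w=im["z_map"].shape; f=h/2/np.tan(np.radians(im["vertical_fov"])/2)
    v,u=np.mgrid[0:h,0:w]; z=im["z_map"]
    p=np.stack([(u-im["cx"])/f*z,-(v-im["cy"])/f*z,-z],-1)
    P=p@np.array(im["rotation"]).reshape(3,3).T+np.array(im["xyz"]); P[z==0]=np.nan
    return P
def save(im,n): cv2.imwrite(f"pics/{n}.png",im["frame"][:,:,::-1])
E
python3 - <<'E'
from h import *
for n in("scene","side"):
    im=get_image(n); save(im,n+"0"); np.save(n+"0.npy",cloud(im)); print(n,im["xyz"],im["rotation"],im["vertical_fov"],im["cx"],im["cy"],[k for k in im])
print(get_state())
E
```

```text
Traceback (most recent call last):
  File "h.py", line 7, in cloud
    P=p@np.array(im["rotation"]).reshape(3,3).T+np.array(im["xyz"]); P[z==0]=np.nan
        ~~~~~~~~~~~~~~~~~~~~~~~~~~~~~~~~^^^^^
ValueError: cannot reshape array of size 4 into shape (3,3)
```

View pics/scene0.png

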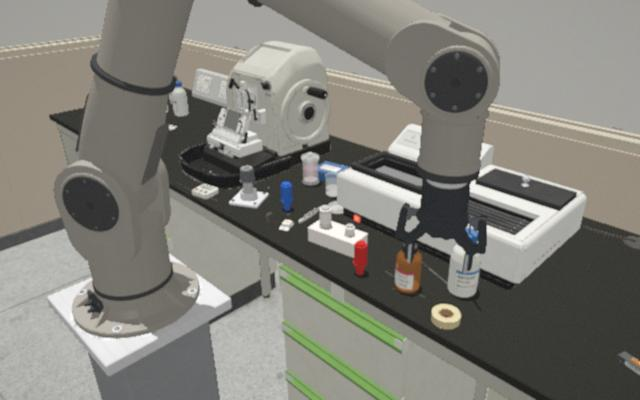

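The scene view shows the coupler at about (248,188), the rack at (338,235) with the cartridge at (326,217) and the plug at (349,231). The blue decoy is at (287,195) and the red one at (361,257).

```bash
sed -i 's/np.array(im\["rotation"\]).reshape(3,3)/R_.from_quat(im["rotation"],scalar_first=True).as_matrix()/; 1a from scipy.spatial.transform import Rotation as R_' h.py
python3 - <<'E'
from h import *
for n in("scene","side"):
    im=get_image(n); save(im,n+"0"); np.save(n+"0.npy",cloud(im)); print(n,im["xyz"],im["rotation"],im["vertical_fov"],im["cx"],im["cy"],{k:v for k,v in im.items() if k not in("frame","z_map")})
    P=cloud(im)
    if n=="scene":
        for u,v in[(248,172),(326,210),(349,228),(287,185),(361,245),(338,242),(300,300),(250,197)]: print(u,v,P[v,u])
print(get_state())
E
```

```text
scene [-0.36771188 -0.9916489   0.73425006] [ 0.78612527  0.48217011 -0.1990868  -0.33148679] 43.010682304036486 328.6204797352326 202.74604840908756 {'vertical_fov': 43.010682304036486, 'cx': 328.6204797352326, 'cy': 202.74604840908756, 'xyz': array([-0.36771188, -0.9916489 ,  0.73425006]), 'rotation': array([ 0.78612527,  0.48217011, -0.1990868 , -0.33148679])}
248 172 [0.4826965  0.19997452 0.1045871 ]
326 210 [ 0.47954967 -0.14313583  0.09857214]
349 228 [ 0.48907088 -0.21817283  0.06910199]
287 185 [0.53309596 0.07634043 0.08312666]
361 245 [ 0.4237959  -0.31658622  0.08852834]
338 242 [ 0.46259904 -0.20368625  0.03175232]
300 300 [ 0.40014427 -0.1139512  -0.17242566]
250 197 [0.47709969 0.19295108 0.02258366]
side [0.53278731 0.89839909 0.93863596] [-0.00230925 -0.00545783  0.41841551  0.90823639] 42.306514027271 327.7508248173353 196.68419199818638 {'vertical_fov': 42.306514027271, 'cx': 327.7508248173353, 'cy': 196.68419199818638, 'xyz': array([0.53278731, 0.89839909, 0.93863596]), 'rotation': array([-0.00230925, -0.00545783,  0.41841551,  0.90823639])}
{'time_s': 0.15, 'qpos': array([ 1.0014791 ,  0.42660126,  0.07388279,  1.60641973, -0.03409807,
        1.11080255, -0.06712617]), 'joint_vel': array([ 8.56489996e-04, -2.63553921e-03, -7.11468616e-04, -2.25978091e-03,
        8.33740875e-05,  6.71962077e-04,  1.83703951e-04]), 'joint_efforts': array([ 4.22419937e-03, -9.50313663e+01,  3.76353979e+00, -4.63762414e+01,
        1.92959234e-02,  7.86599965e-03,  6.64706545e-05]), 'eef_pos': array([ 0.27497019, -0.61612964,  0.23078142]), 'eef_rot': array([-4.65555842e-04,  9.78058211e-01,  2.08331227e-01, -1.37674300e-04]), 'force': array([0.44618571, 0.24406483, 0.65022929]), 'wrist_torque': array([-0.03312461,  0.01203964,  0.00426319]), 'grasp_force': 0.0, 'grip_width': 0.0851661138105718}
```

View pics/side0.png

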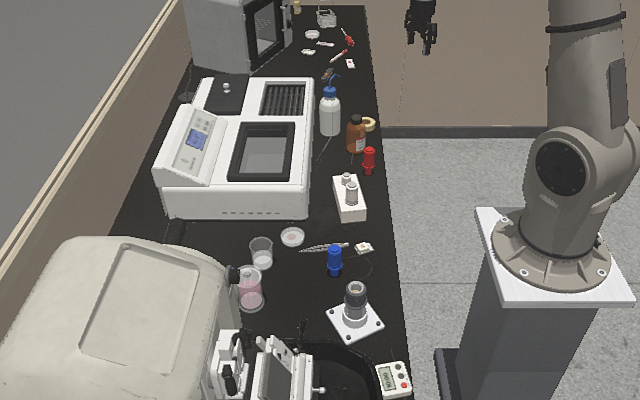

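The side view shows the coupler at (355,300), the rack at (348,197) with the cartridge at (352,192) and the plug at (346,180). The blue decoy is at (334,258) and the red one at (369,160). What could be mistaken for the cartridge in the scene view is the white one (326,217), the plug (349,231), blue (287,195) and red (361,257). I choose the white, taller one at (326,217), and will check it in a crop.

```bash
cat > fit.py <<'E'
from h import *
from scipy.optimize import least_squares
def circ(P,c,zr,r,R=0.035):
    q=P.reshape(-1,3); q=q[np.isfinite(q[:,0])]
    q=q[(np.hypot(q[:,0]-c[0],q[:,1]-c[1])<R)&(q[:,2]>zr[0])&(q[:,2]<zr[1])]
    s=least_squares(lambda x:np.hypot(q[:,0]-x[0],q[:,1]-x[1])-r,c,loss="soft_l1",f_scale=.001)
    return s.x.round(4),len(q),np.median(np.abs(s.fun)).round(4)
E
python3 - <<'E'
from fit import *
for n in("scene","side"):
    P=np.load(n+"0.npy")
    print(n,"cart",circ(P,(.49,-.135),(.053,.095),.016),"plug",circ(P,(.49,-.215),(.05,.066),.013),"sleeve",circ(P,(.49,.19),(.082,.1),.021),"cup",circ(P,(.49,.19),(.015,.04),.028))
    for nm,c,R in(("cart",(.49,-.135),.025),("plug",(.49,-.215),.02),("coup",(.49,.19),.035)):
        q=P.reshape(-1,3);q=q[np.hypot(q[:,0]-c[0],q[:,1]-c[1])<R]; print(nm,"ztop",np.percentile(q[:,2],[90,98,100]).round(4))
    q=P.reshape(-1,3);q=q[np.hypot(q[:,0]-.49,q[:,1]-.19)<.04]
    h=np.histogram(q[:,2],np.arange(0,.14,.004));print(h[0])
s=cv2.imread("pics/scene0.png")[150:280,220:390]; d=cv2.imread("pics/side0.png")[150:345,290:420]
s=cv2.resize(s,None,fx=2.7,fy=2.7,interpolation=2);d=cv2.resize(d,None,fx=2.5,fy=2.5,interpolation=2)
o=np.zeros((500,800,3),np.uint8);o[:s.shape[0],:s.shape[1]]=s;o[:d.shape[0],470:470+d.shape[1]]=d;cv2.imwrite("pics/crop.png",o)
E
```

```text
scene cart (array([ 0.4871, -0.1305]), 158, np.float64(0.0014)) plug (array([ 0.4995, -0.2101]), 57, np.float64(0.0009)) sleeve (array([0.4732, 0.1831]), 67, np.float64(0.0037)) cup (array([0.4755, 0.1748]), 129, np.float64(0.0065))
cart ztop [0.0999 0.1029 0.1047]
plug ztop [0.0712 0.0734 0.0753]
coup ztop [0.1006 0.1126 0.118 ]
[43 24 94 44 24 14 21 30 28 17 12  9 13 12  9 11  7  8 24 13 15 18 15 19
 13 18 21 32 20  4  0  0  0  0]
side cart (array([ 0.4875, -0.1333]), 154, np.float64(0.001)) plug (array([ 0.5005, -0.212 ]), 37, np.float64(0.0013)) sleeve (array([0.5059, 0.1959]), 38, np.float64(0.0022)) cup (array([0.4895, 0.1911]), 55, np.float64(0.0045))
cart ztop [0.101  0.1037 0.1058]
plug ztop [0.0728 0.0755 0.0764]
coup ztop [0.1127 0.1149 0.1165]
[  8  29 125  24   8  17  14  17  33  15  10  11   7   6   0   0   0   2
  14   5   3   7   9  17  15  23  22  83  58   1   0   0   0   0]
```

View pics/crop.png

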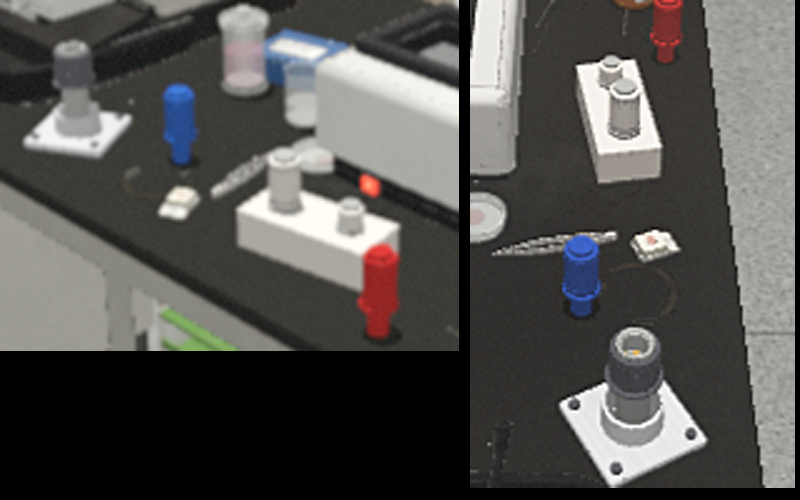

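The crop shows the white cartridge, taller and thicker, in the rack hole nearer the coupler; the plug is in the other hole. The coupler mouth faces up. I'll move over towards the work, with the closing line along x.

Emit:
{"api": "apply_moves", "payload": {"increments": [{"z": 0.4}, {"x": 0.5, "y": 1, "z": 0.8, "az": 0.8}, {"x": 0.5, "y": 1, "z": 0.8, "az": 0.8}, {"x": 0.5, "y": 1, "z": 0.8, "az": 0.8}, {"x": 0.5, "y": 1, "z": 0.8, "az": 0.8}], "fingers": 1}}

```text
schema error: expected keys x, y, z, ax, ay, az
```

Emit:
{"api": "apply_moves", "payload": {"increments": [{"x": 0.6, "y": 1, "az": 0.8}, {"x": 0.6, "y": 1, "az": 0.8}, {"x": 0.6, "y": 1, "az": 0.8}]}}

```text
schema error: expected keys x, y, z, ax, ay, az
```

Emit:
{"api": "apply_moves", "payload": {"increments": [{"x": 0.6, "y": 1, "az": 0.6}, {"x": 0.6, "y": 1, "az": 0.6}, {"x": 0.6, "y": 1, "az": 0.6}]}}

```text
schema error: expected keys x, y, z, ax, ay, az
```

Emit:
{"api": "apply_moves", "payload": {"increments": [{"y": 1}, {"y": 1}, {"y": 1}]}}

```text
schema error: expected keys x, y, z, ax, ay, az
```

Emit:
{"api": "apply_moves", "payload": {"increments": [{"x": 0, "y": 0, "z": 0.4, "ax": 0, "ay": 0, "az": 0}, {"x": 0.5, "y": 1, "z": 0.8, "ax": 0, "ay": 0, "az": 0.8}, {"x": 0.5, "y": 1, "z": 0.8, "ax": 0, "ay": 0, "az": 0.8}, {"x": 0.5, "y": 1, "z": 0.8, "ax": 0, "ay": 0, "az": 0.8}, {"x": 0.5, "y": 1, "z": 0.8, "ax": 0, "ay": 0, "az": 0.8}], "fingers": 1}}

```text
time_s: 0.65
eef_pos: [0.3391, -0.4922, 0.3298]
eef_rot: [0.001, 0.911, 0.412, 0.001]
force: [0.5, -0.9, -0.2]
grip_width: 0.085
grasp_force: 0.0
```

Emit:
{"api": "apply_moves", "payload": {"increments": [{"x": 0.6, "y": 1, "z": 0, "ax": 0, "ay": 0, "az": 0.8}, {"x": 0.6, "y": 1, "z": 0, "ax": 0, "ay": 0, "az": 0.8}, {"x": 0.6, "y": 1, "z": 0, "ax": 0, "ay": 0, "az": 0.8}]}}

```text
time_s: 0.95
eef_pos: [0.4081, -0.3741, 0.3272]
eef_rot: [-0.0, 0.807, 0.591, 0.0]
force: [1.0, -0.4, -0.1]
grip_width: 0.0854
grasp_force: 0.0
```

Emit:
{"api": "apply_moves", "payload": {"increments": [{"x": 0.6, "y": 1, "z": 0, "ax": 0, "ay": 0, "az": 0.6}, {"x": 0.6, "y": 1, "z": 0, "ax": 0, "ay": 0, "az": 0.6}, {"x": 0.6, "y": 1, "z": 0, "ax": 0, "ay": 0, "az": 0.6}]}}

```text
time_s: 1.25
eef_pos: [0.4801, -0.2539, 0.3273]
eef_rot: [-0.0, 0.704, 0.71, 0.0]
force: [0.8, -0.5, -0.1]
grip_width: 0.0852
grasp_force: 0.0
```

Emit:
{"api": "apply_moves", "payload": {"increments": [{"x": 0, "y": 1, "z": 0, "ax": 0, "ay": 0, "az": 0}, {"x": 0, "y": 1, "z": 0, "ax": 0, "ay": 0, "az": 0}, {"x": 0, "y": 1, "z": 0, "ax": 0, "ay": 0, "az": 0}]}}

```text
time_s: 1.55
eef_pos: [0.479, -0.1319, 0.3273]
eef_rot: [-0.0, 0.705, 0.709, 0.0]
force: [-0.1, -1.1, 0.7]
grip_width: 0.0855
grasp_force: 0.0
```

```bash
python3 - <<'E'
from fit import *
im=get_image("wrist"); save(im,"w1"); P=cloud(im); np.save("w1.npy",P); np.save("w1cam.npy",np.r_[im["xyz"],im["rotation"],im["vertical_fov"],im["cx"],im["cy"]])
print(im["xyz"],im["rotation"],im["vertical_fov"])
print("cart",circ(P,(.487,-.132),(.053,.095),.016),"plug",circ(P,(.50,-.211),(.05,.066),.013))
q=P.reshape(-1,3)
for zr in((.098,.108),):
    m=(q[:,2]>zr[0])&(q[:,2]<zr[1])&(np.hypot(q[:,0]-.487,q[:,1]+.132)<.02)
    print(m.sum(),q[m].mean(0),q[m].min(0),q[m].max(0))
E
```

```text
[ 0.47869915 -0.04818142  0.47013144] [ 9.86564399e-01 -1.63363089e-01 -6.82289817e-04  1.65005380e-03] 58.411217266417744
cart (array([ 0.4887, -0.1326]), 200, np.float64(0.0001)) plug (array([ 0.501 , -0.2118]), 103, np.float64(0.0003))
434 [ 0.48856302 -0.13170602  0.10185967] [ 0.47359958 -0.14503401  0.09801385] [ 0.50221986 -0.11797036  0.10426754]
```

View pics/w1.png

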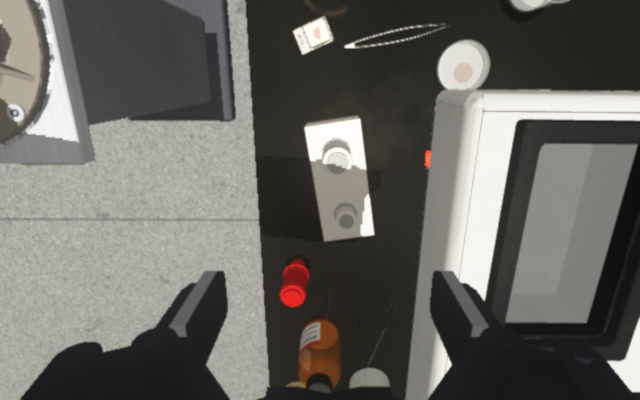

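Emit:
{"api": "apply_moves", "payload": {"increments": [{"x": 0, "y": 1, "z": 0, "ax": 0, "ay": 0, "az": 0}, {"x": 0, "y": 1, "z": 0, "ax": 0, "ay": 0, "az": 0}, {"x": 0, "y": 1, "z": 0, "ax": 0, "ay": 0, "az": 0}]}}

```text
time_s: 1.9
eef_pos: [0.4788, -0.0125, 0.3275]
eef_rot: [-0.0, 0.706, 0.709, 0.0]
force: [0.9, -0.7, 0.3]
grip_width: 0.0855
grasp_force: 0.0
```

Emit:
{"api": "apply_moves", "payload": {"increments": [{"x": 0, "y": 1, "z": -0.5, "ax": 0, "ay": 0, "az": 0}, {"x": 0, "y": 1, "z": -0.5, "ax": 0, "ay": 0, "az": 0}, {"x": 0, "y": 1, "z": -0.5, "ax": 0, "ay": 0, "az": 0}, {"x": 0, "y": 1, "z": -0.5, "ax": 0, "ay": 0, "az": 0}]}}

```text
time_s: 2.3
eef_pos: [0.4778, 0.1071, 0.2654]
eef_rot: [-0.001, 0.705, 0.709, -0.001]
force: [0.0, -0.0, 0.0]
grip_width: 0.0856
grasp_force: 0.0
```

The wrist view shows the cartridge top at (338,158) and the plug at (345,214); the fit is clean, with the cartridge at (0.489,-0.133).

```bash
cat > coup.py <<'E'
from fit import *
import sys
im=get_image("wrist"); save(im,sys.argv[1]); P=cloud(im); np.save(sys.argv[1]+".npy",P)
q=P.reshape(-1,3); c=(.488,.192)
print(circ(P,c,(.085,.1),.021),circ(P,c,(.015,.035),.028))
m=(q[:,2]>.09)&(q[:,2]<.14)&(np.hypot(q[:,0]-c[0],q[:,1]-c[1])<.03); t=q[m]
print(np.histogram(t[:,2],np.arange(.09,.14,.002)))
zt=np.percentile(t[:,2],95); r=t[(t[:,2]>zt-.003)]
print(zt,r.mean(0),r.min(0),r.max(0))
for R in(.0165,.0155): print(R,circ(P,c,(zt-.003,zt+.004),R,.02))
b=q[(abs(q[:,2]-.010)<.003)&(np.hypot(q[:,0]-c[0],q[:,1]-c[1])<.08)]
if len(b)>20: print("foot",cv2.minAreaRect((b[:,:2]*1000).astype(np.float32)))
E
python3 coup.py w2
```

```text
(array([0.5041, 0.2022]), 621, np.float64(0.0042)) (array([0.4913, 0.218 ]), 143, np.float64(0.0006))
(array([124, 207,  48,  71,   7,   6,  14,  26,  10, 171, 345, 201, 163,
         3,   0,   0,   0,   0,   0,   0,   0,   0,   0,   0,   0]), array([0.09 , 0.092, 0.094, 0.096, 0.098, 0.1  , 0.102, 0.104, 0.106,
       0.108, 0.11 , 0.112, 0.114, 0.116, 0.118, 0.12 , 0.122, 0.124,
       0.126, 0.128, 0.13 , 0.132, 0.134, 0.136, 0.138, 0.14 ]))
0.11467265621385604 [0.48949368 0.20831819 0.11372567] [0.47303745 0.19797093 0.11167948] [0.50897571 0.2199887  0.11651133]
0.0165 (array([0.4875, 0.189 ]), 214, np.float64(0.0024))
0.0155 (array([0.4876, 0.19  ]), 214, np.float64(0.0024))
foot ((490.4080810546875, 216.11386108398438), (95.86589050292969, 95.96255493164062), 28.04095458984375)
```

View pics/w2.png

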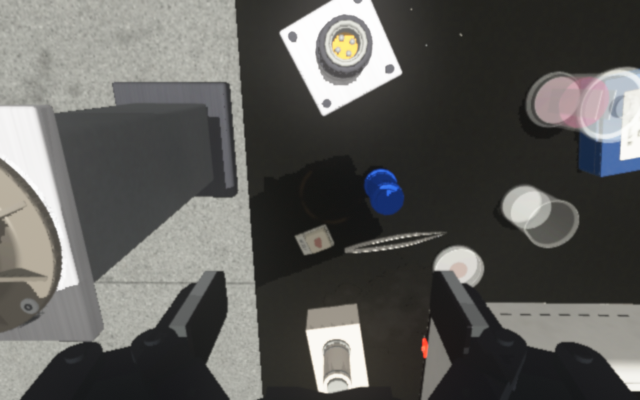

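The wrist view shows the coupler mouth (gold valve) at about (345,45). It sits at about (0.491,0.217), with the mouth near z 0.114. I'll centre over it and refine.

Emit:
{"api": "apply_moves", "payload": {"increments": [{"x": 0.1, "y": 0.9, "z": -0.2, "ax": 0, "ay": 0, "az": 0}, {"x": 0.1, "y": 0.9, "z": -0.2, "ax": 0, "ay": 0, "az": 0}, {"x": 0.1, "y": 0.9, "z": -0.2, "ax": 0, "ay": 0, "az": 0}, {"x": 0.1, "y": 0.9, "z": -0.2, "ax": 0, "ay": 0, "az": 0}]}}

```text
time_s: 2.75
eef_pos: [0.4912, 0.2124, 0.2429]
eef_rot: [-0.0, 0.706, 0.708, -0.0]
force: [0.5, -0.9, 0.6]
grip_width: 0.0855
grasp_force: 0.0
```

```bash
sed -i 's/c=(.488,.192)/c=(.4905,.217)/' coup.py; python3 coup.py w3; python3 - <<'E'
from fit import *
P=np.load("w3.npy");im=cv2.imread("pics/w3.png")
u=np.argwhere(np.hypot(P[...,0]-.4905,P[...,1]-.217)<.03); print(u.min(0),u.max(0))
for a,b in((.070,.08),(.08,.09),(.09,.105),(.106,.112),(.112,.12)):
    m=(P[...,2]>a)&(P[...,2]<b)&(np.hypot(P[...,0]-.4905,P[...,1]-.217)<.035); print(a,m.sum(),P[m].min(0),P[m].max(0))
E
```

```text
(array([0.5029, 0.2272]), 613, np.float64(0.0047)) (array([0.4901, 0.2133]), 449, np.float64(0.0012))
(array([130, 196,  76, 100,  50,  49,  56,  96,  60, 312, 572, 266, 274,
         2,   0,   0,   0,   0,   0,   0,   0,   0,   0,   0,   0]), array([0.09 , 0.092, 0.094, 0.096, 0.098, 0.1  , 0.102, 0.104, 0.106,
       0.108, 0.11 , 0.112, 0.114, 0.116, 0.118, 0.12 , 0.122, 0.124,
       0.126, 0.128, 0.13 , 0.132, 0.134, 0.136, 0.138, 0.14 ]))
0.11465714002444706 [0.48986621 0.21617671 0.11384729] [0.47029919 0.19959498 0.11167126] [0.50605566 0.23520259 0.11621103]
0.0165 (array([0.4901, 0.2174]), 570, np.float64(0.0025))
0.0155 (array([0.4901, 0.2168]), 570, np.float64(0.0016))
foot ((490.2772521972656, 216.23355102539062), (95.93942260742188, 96.1509017944336), 27.995603561401367)
[129 201] [399 448]
0.07 420 [0.46566874 0.20976019 0.07130254] [0.51443933 0.24103418 0.07978846]
0.08 107 [0.47029347 0.20560367 0.08002108] [0.51069896 0.23774553 0.08991747]
0.09 708 [0.46863761 0.20512815 0.09009733] [0.51161157 0.23807695 0.10498602]
0.106 944 [0.47002933 0.19623224 0.10601737] [0.51033996 0.23710494 0.11199636]
0.112 542 [0.47029919 0.20072009 0.11200389] [0.50605566 0.233629   0.11621103]
```

Emit:
{"api": "apply_moves", "payload": {"increments": [{"x": -0.008, "y": 0.034, "z": -0.3, "ax": 0, "ay": 0, "az": 0}, {"x": -0.008, "y": 0.034, "z": -0.7, "ax": 0, "ay": 0, "az": 0}, {"x": -0.008, "y": 0.034, "z": -1, "ax": 0, "ay": 0, "az": 0}, {"x": -0.008, "y": 0.034, "z": -1, "ax": 0, "ay": 0, "az": 0}]}}

```text
time_s: 3.2
eef_pos: [0.4886, 0.2121, 0.1199]
eef_rot: [-0.001, 0.708, 0.707, -0.003]
force: [0.0, -0.6, 0.6]
grip_width: 0.0853
grasp_force: 0.0
```

Emit:
{"api": "apply_moves", "payload": {"increments": [{"x": 0, "y": 0, "z": -0.2, "ax": 0, "ay": 0, "az": 0}, {"x": 0, "y": 0, "z": -0.365, "ax": 0, "ay": 0, "az": 0}, {"x": 0, "y": 0, "z": -0.365, "ax": 0, "ay": 0, "az": 0}, {"x": 0, "y": 0, "z": -0.365, "ax": 0, "ay": 0, "az": 0}]}}

```text
time_s: 3.6
eef_pos: [0.4912, 0.2152, 0.0814]
eef_rot: [0.0, 0.707, 0.707, 0.001]
force: [0.7, 0.2, 0.6]
grip_width: 0.0855
grasp_force: 0.0
```

Emit:
{"api": "apply_moves", "payload": {"increments": [{"x": -0.008, "y": 0.01, "z": -0.01, "ax": 0, "ay": 0, "az": 0}, {"x": -0.008, "y": 0.01, "z": -0.01, "ax": 0, "ay": 0, "az": 0}]}}

```text
time_s: 3.8
eef_pos: [0.4898, 0.2171, 0.0796]
eef_rot: [0.0, 0.707, 0.707, 0.001]
force: [0.7, 0.3, -0.7]
grip_width: 0.0853
grasp_force: 0.0
```

Emit:
{"api": "apply_moves", "payload": {"increments": [{"x": 0, "y": 0, "z": 0, "ax": 0, "ay": 0, "az": 0}, {"x": 0, "y": 0, "z": 0, "ax": 0, "ay": 0, "az": 0}, {"x": 0, "y": 0, "z": 0, "ax": 0, "ay": 0, "az": 0}, {"x": 0, "y": 0, "z": 0, "ax": 0, "ay": 0, "az": 0}, {"x": 0, "y": 0, "z": 0, "ax": 0, "ay": 0, "az": 0}], "fingers": -0.3, "grip_force": 25}}

```text
time_s: 4.3
eef_pos: [0.4896, 0.217, 0.0785]
eef_rot: [0.0, 0.707, 0.707, 0.0]
force: [4.1, -0.8, 2.2]
grip_width: 0.0413
grasp_force: 26.1
```

Emit:
{"api": "apply_moves", "payload": {"increments": [{"x": 0, "y": 0, "z": 0, "ax": 0, "ay": 0, "az": 0}, {"x": 0, "y": 0, "z": 0, "ax": 0, "ay": 0, "az": 0}, {"x": 0, "y": 0, "z": 0, "ax": 0, "ay": 0, "az": 0}]}}

```text
time_s: 4.6
eef_pos: [0.4895, 0.2169, 0.0784]
eef_rot: [0.0, 0.707, 0.707, 0.0]
force: [5.5, -0.5, 1.6]
grip_width: 0.0413
grasp_force: 26.2
```

Emit:
{"api": "apply_moves", "payload": {"increments": [{"x": 0.005, "y": 0, "z": -0.02, "ax": 0, "ay": 0, "az": 0}, {"x": 0.005, "y": 0, "z": -0.04, "ax": 0, "ay": 0, "az": 0}, {"x": 0.005, "y": 0, "z": -0.04, "ax": 0, "ay": 0, "az": 0}]}}

```text
time_s: 4.9
eef_pos: [0.4896, 0.2169, 0.0731]
eef_rot: [-0.0, 0.707, 0.707, -0.0]
force: [3.7, -0.1, 1.1]
grip_width: 0.0412
grasp_force: 26.2
```

Emit:
{"api": "apply_moves", "payload": {"increments": [{"x": 0, "y": 0, "z": -0.02, "ax": 0, "ay": 0, "az": 0}, {"x": 0, "y": 0, "z": -0.04, "ax": 0, "ay": 0, "az": 0}, {"x": 0, "y": 0, "z": -0.04, "ax": 0, "ay": 0, "az": 0}]}}

```text
time_s: 5.2
eef_pos: [0.4897, 0.2169, 0.0684]
eef_rot: [-0.0, 0.707, 0.707, -0.0]
force: [3.2, -0.1, 1.2]
grip_width: 0.0413
grasp_force: 26.2
```

Emit:
{"api": "apply_moves", "payload": {"increments": [{"x": 0, "y": 0, "z": -0.01, "ax": 0, "ay": 0, "az": 0}, {"x": 0, "y": 0, "z": -0.01, "ax": 0, "ay": 0, "az": 0}, {"x": 0, "y": 0, "z": -0.01, "ax": 0, "ay": 0, "az": 0}]}}

```text
time_s: 5.5
eef_pos: [0.4897, 0.2169, 0.0675]
eef_rot: [-0.0, 0.707, 0.707, -0.0]
force: [1.3, 0.3, 3.6]
grip_width: 0.0413
grasp_force: 26.3
```

Emit:
{"api": "apply_moves", "payload": {"increments": [{"x": 0, "y": 0, "z": -0.008, "ax": 0, "ay": 0, "az": 0}, {"x": 0, "y": 0, "z": -0.008, "ax": 0, "ay": 0, "az": 0}, {"x": 0, "y": 0, "z": -0.008, "ax": 0, "ay": 0, "az": 0}]}}

```text
time_s: 5.8
eef_pos: [0.4897, 0.2169, 0.0665]
eef_rot: [-0.0, 0.707, 0.707, -0.0]
force: [1.4, -0.5, 3.7]
grip_width: 0.0414
grasp_force: 26.3
```

Emit:
{"api": "apply_moves", "payload": {"increments": [{"x": 0, "y": 0, "z": -0.006, "ax": 0, "ay": 0, "az": 0}, {"x": 0, "y": 0, "z": -0.006, "ax": 0, "ay": 0, "az": 0}, {"x": 0, "y": 0, "z": -0.006, "ax": 0, "ay": 0, "az": 0}]}}

```text
time_s: 6.1
eef_pos: [0.4897, 0.2169, 0.0658]
eef_rot: [-0.0, 0.707, 0.707, -0.0]
force: [0.8, -0.9, 3.0]
grip_width: 0.0412
grasp_force: 26.3
```

Emit:
{"api": "apply_moves", "payload": {"increments": [{"x": 0, "y": 0, "z": -0.005, "ax": 0, "ay": 0, "az": 0}, {"x": 0, "y": 0, "z": -0.005, "ax": 0, "ay": 0, "az": 0}, {"x": 0, "y": 0, "z": -0.005, "ax": 0, "ay": 0, "az": 0}]}}

```text
time_s: 6.4
eef_pos: [0.4897, 0.2169, 0.0652]
eef_rot: [-0.0, 0.707, 0.707, -0.0]
force: [1.3, 0.5, 3.9]
grip_width: 0.0415
grasp_force: 26.3
```

```bash
python3 - <<'E'
from fit import *
im=get_image("wrist"); P=cloud(im)
c=(.490,.2168); d=np.hypot(P[...,0]-c[0],P[...,1]-c[1])
m=d<.0085; print("bore z",np.percentile(P[m][:,2],[10,50,90]))
for a,b in((.0132,.0152),(.018,.0205)):
    m=(d>a)&(d<b)&(P[...,2]>.08); print(a,np.percentile(P[m][:,2],[10,50,90]),m.sum())
fr=im["frame"]; cv2.imwrite("pics/w4.png",fr[:,:,::-1])
print(get_state()["force"])
P=np.load("w3.npy"); d=np.hypot(P[...,0]-c[0],P[...,1]-c[1]); print("before bore",np.percentile(P[d<.0085][:,2],[10,50,90]))
E
```

```text
bore z [0.09864968 0.09933087 0.09995073]
0.0132 [0.09748301 0.11083042 0.11451053] 3810
0.018 [0.08525874 0.09586731 0.09710753] 2296
[ 1.52463063 -0.73587364  4.99761898]
before bore [0.09202454 0.31737282 0.31932652]
```

The valve now reads z 0.0995, up from 0.092, so it has popped. I'll release, rise and verify.

Emit:
{"api": "apply_moves", "payload": {"increments": [{"x": 0, "y": 0, "z": 0, "ax": 0, "ay": 0, "az": 0}, {"x": 0, "y": 0, "z": 0, "ax": 0, "ay": 0, "az": 0}, {"x": 0, "y": 0, "z": 0, "ax": 0, "ay": 0, "az": 0}, {"x": 0, "y": 0, "z": 0, "ax": 0, "ay": 0, "az": 0}], "fingers": 1}}

```text
time_s: 6.85
eef_pos: [0.4896, 0.2168, 0.0651]
eef_rot: [-0.0, 0.707, 0.707, -0.0]
force: [-0.7, -0.5, -0.3]
grip_width: 0.0854
grasp_force: 0.0
```

Emit:
{"api": "apply_moves", "payload": {"increments": [{"x": 0, "y": 0, "z": 0.2, "ax": 0, "ay": 0, "az": 0}, {"x": 0, "y": 0, "z": 0.6, "ax": 0, "ay": 0, "az": 0}, {"x": 0, "y": 0, "z": 1, "ax": 0, "ay": 0, "az": 0}, {"x": 0, "y": 0, "z": 1, "ax": 0, "ay": 0, "az": 0}]}}

```text
time_s: 7.25
eef_pos: [0.4921, 0.2186, 0.1909]
eef_rot: [0.002, 0.707, 0.707, 0.004]
force: [0.5, 0.7, -0.8]
grip_width: 0.0853
grasp_force: 0.0
```

Emit:
{"api": "apply_moves", "payload": {"increments": [{"x": 0, "y": 0, "z": 0.5, "ax": 0, "ay": 0, "az": 0}, {"x": 0, "y": 0, "z": 0.5, "ax": 0, "ay": 0, "az": 0}, {"x": 0, "y": 0, "z": 0.5, "ax": 0, "ay": 0, "az": 0}]}}

```text
time_s: 7.55
eef_pos: [0.4906, 0.2174, 0.2472]
eef_rot: [0.001, 0.707, 0.707, 0.002]
force: [1.2, -0.0, -0.2]
grip_width: 0.0854
grasp_force: 0.0
```

```bash
cat > ck.py <<'E'
from fit import *
import sys
im=get_image("wrist"); P=cloud(im); np.save(sys.argv[1]+".npy",P)
c=(.490,.2168); d=np.hypot(P[...,0]-c[0],P[...,1]-c[1])
for a,b in((0,.0085),(.0132,.0152),(.018,.0205)):
    m=(d>a)&(d<b)&(P[...,2]>.08)&(P[...,2]<.13); print(a,np.percentile(P[m][:,2],[10,50,90]),m.sum())
rim=(d<.019)&(P[...,2]>.1125)&(P[...,2]<.12)
t=P[rim]; print("rim box",(t.min(0)+t.max(0))/2,t.max(0)-t.min(0))
sl=(d<.024)&(P[...,2]>.094)&(P[...,2]<.1015)&(d>.017)
t=P[sl]; print("sleeve box",(t.min(0)+t.max(0))/2,t.max(0)-t.min(0)) if len(t) else 0
save(im,sys.argv[1]); print(get_state()["eef_pos"],get_state()["force"])
u=np.argwhere(d<.05);print(u.min(0),u.max(0))
E
python3 ck.py w5
```

```text
0 [0.09912403 0.09999057 0.10088899] 292
0.0132 [0.09731616 0.11374802 0.11496247] 440
0.018 [0.08871989 0.09925909 0.10036223] 419
rim box [0.49014169 0.21641158 0.11422176] [0.03073202 0.03156961 0.00344273]
sleeve box [0.49017172 0.21877531 0.09779238] [0.04295585 0.0384161  0.0073875 ]
[0.49003242 0.21690008 0.2456047 ] [ 0.21577386 -0.16494768 -0.79006057]
[114 140] [399 516]
```

View pics/w5.png

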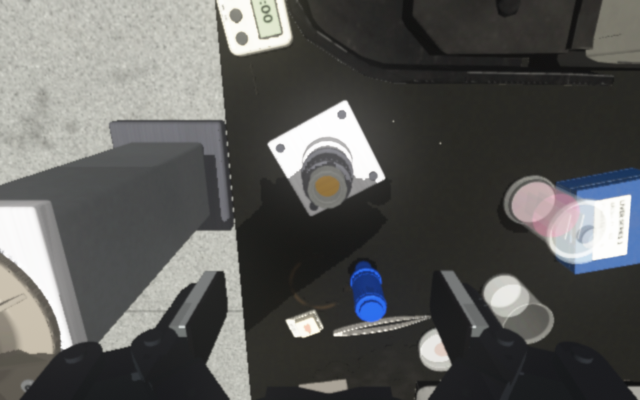

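The wrist view shows the sleeve held back with its top at z 0.100, and the valve up at (328,186). Now to the cartridge.

Emit:
{"api": "apply_moves", "payload": {"increments": [{"x": 0, "y": -1, "z": 0, "ax": 0, "ay": 0, "az": 0}, {"x": 0, "y": -1, "z": 0, "ax": 0, "ay": 0, "az": 0}, {"x": 0, "y": -1, "z": 0, "ax": 0, "ay": 0, "az": 0}]}}

```text
time_s: 7.9
eef_pos: [0.4889, 0.0923, 0.2435]
eef_rot: [-0.0, 0.708, 0.706, -0.002]
force: [0.0, 1.0, 0.4]
grip_width: 0.0854
grasp_force: 0.0
```

Emit:
{"api": "apply_moves", "payload": {"increments": [{"x": 0, "y": -1, "z": 0, "ax": 0, "ay": 0, "az": 0}, {"x": 0, "y": -1, "z": 0, "ax": 0, "ay": 0, "az": 0}, {"x": 0, "y": -1, "z": 0, "ax": 0, "ay": 0, "az": 0}]}}

```text
time_s: 8.2
eef_pos: [0.4886, -0.0278, 0.2436]
eef_rot: [-0.001, 0.708, 0.706, -0.001]
force: [0.3, 0.6, -0.2]
grip_width: 0.0855
grasp_force: 0.0
```

Emit:
{"api": "apply_moves", "payload": {"increments": [{"x": -0.01, "y": -0.9, "z": -0.4, "ax": 0, "ay": 0, "az": 0}, {"x": -0.01, "y": -0.9, "z": -0.4, "ax": 0, "ay": 0, "az": 0}, {"x": -0.01, "y": -0.9, "z": -0.4, "ax": 0, "ay": 0, "az": 0}, {"x": -0.01, "y": -0.9, "z": -0.4, "ax": 0, "ay": 0, "az": 0}, {"x": -0.01, "y": -0.9, "z": -0.4, "ax": 0, "ay": 0, "az": 0}]}}

```text
time_s: 8.7
eef_pos: [0.4883, -0.1303, 0.1965]
eef_rot: [-0.001, 0.707, 0.707, -0.0]
force: [0.0, 0.4, 0.1]
grip_width: 0.0854
grasp_force: 0.0
```

```bash
python3 - <<'E'
from fit import *
P=cloud(get_image("wrist")); print(circ(P,(.487,-.132),(.053,.095),.016),get_state()["eef_pos"])
q=P.reshape(-1,3); m=(q[:,2]>.098)&(q[:,2]<.108)&(np.hypot(q[:,0]-.4887,q[:,1]+.1326)<.02); t=q[m]
print((t.min(0)+t.max(0))/2,t.max(0)-t.min(0),np.median(t[:,2]))
E
```

```text
(array([ 0.4885, -0.1324]), 559, np.float64(0.0002)) [ 0.48865324 -0.12978598  0.19700622]
[ 0.48801608 -0.13167693  0.10110313] [0.02851034 0.02872901 0.00617721] 0.10212850654004699
```

Emit:
{"api": "apply_moves", "payload": {"increments": [{"x": 0, "y": -0.02, "z": -0.3, "ax": 0, "ay": 0, "az": 0}, {"x": 0, "y": -0.02, "z": -0.65, "ax": 0, "ay": 0, "az": 0}, {"x": 0, "y": -0.02, "z": -1, "ax": 0, "ay": 0, "az": 0}, {"x": 0, "y": -0.02, "z": -1, "ax": 0, "ay": 0, "az": 0}]}}

```text
time_s: 9.15
eef_pos: [0.486, -0.1313, 0.0736]
eef_rot: [-0.003, 0.706, 0.708, -0.001]
force: [1.0, 0.4, 0.5]
grip_width: 0.0856
grasp_force: 0.0
```

Emit:
{"api": "apply_moves", "payload": {"increments": [{"x": 0, "y": 0, "z": -0.175, "ax": 0, "ay": 0, "az": 0}, {"x": 0, "y": 0, "z": -0.175, "ax": 0, "ay": 0, "az": 0}, {"x": 0, "y": 0, "z": -0.175, "ax": 0, "ay": 0, "az": 0}, {"x": 0, "y": 0, "z": -0.175, "ax": 0, "ay": 0, "az": 0}]}}

```text
time_s: 9.55
eef_pos: [0.4895, -0.1334, 0.0581]
eef_rot: [0.001, 0.707, 0.708, 0.0]
force: [0.2, -0.2, 0.1]
grip_width: 0.0853
grasp_force: 0.0
```

Emit:
{"api": "apply_moves", "payload": {"increments": [{"x": 0, "y": 0, "z": 0, "ax": 0, "ay": 0, "az": 0}, {"x": 0, "y": 0, "z": 0, "ax": 0, "ay": 0, "az": 0}, {"x": 0, "y": 0, "z": 0, "ax": 0, "ay": 0, "az": 0}]}}

```text
time_s: 9.85
eef_pos: [0.4887, -0.1336, 0.0566]
eef_rot: [0.0, 0.707, 0.707, 0.0]
force: [0.9, -0.2, -0.9]
grip_width: 0.0849
grasp_force: 0.0
```

Emit:
{"api": "apply_moves", "payload": {"increments": [{"x": 0, "y": 0.01, "z": 0, "ax": 0, "ay": 0, "az": 0}, {"x": 0, "y": 0.01, "z": 0, "ax": 0, "ay": 0, "az": 0}, {"x": 0, "y": 0.01, "z": 0, "ax": 0, "ay": 0, "az": 0}, {"x": 0, "y": 0.01, "z": 0, "ax": 0, "ay": 0, "az": 0}, {"x": 0, "y": 0.01, "z": 0, "ax": 0, "ay": 0, "az": 0}], "fingers": -0.5, "grip_force": 45}}

```text
time_s: 10.35
eef_pos: [0.4886, -0.1323, 0.0563]
eef_rot: [-0.0, 0.707, 0.707, -0.0]
force: [-1.4, 0.4, 4.4]
grip_width: 0.031
grasp_force: 44.2
```

Emit:
{"api": "apply_moves", "payload": {"increments": [{"x": 0, "y": 0, "z": 0, "ax": 0, "ay": 0, "az": 0}, {"x": 0, "y": 0, "z": 0, "ax": 0, "ay": 0, "az": 0}, {"x": 0, "y": 0, "z": 0, "ax": 0, "ay": 0, "az": 0}]}}

```text
time_s: 10.65
eef_pos: [0.4886, -0.1323, 0.0563]
eef_rot: [-0.0, 0.707, 0.707, -0.0]
force: [-2.4, 0.6, 5.1]
grip_width: 0.0311
grasp_force: 44.2
```

Emit:
{"api": "apply_moves", "payload": {"increments": [{"x": 0, "y": 0, "z": 0.08, "ax": 0, "ay": 0, "az": 0}, {"x": 0, "y": 0, "z": 0.2, "ax": 0, "ay": 0, "az": 0}, {"x": 0, "y": 0, "z": 0.35, "ax": 0, "ay": 0, "az": 0}, {"x": 0, "y": 0, "z": 0.6, "ax": 0, "ay": 0, "az": 0}, {"x": 0, "y": 0, "z": 0.8, "ax": 0, "ay": 0, "az": 0}]}}

```text
time_s: 11.15
eef_pos: [0.4888, -0.1321, 0.1547]
eef_rot: [0.0, 0.707, 0.708, 0.0]
force: [0.7, 0.2, -1.3]
grip_width: 0.0311
grasp_force: 44.7
```

Emit:
{"api": "apply_moves", "payload": {"increments": [{"x": 0, "y": 0.3, "z": 0.3, "ax": 0, "ay": 0, "az": 0}, {"x": 0, "y": 0.6, "z": 0.4, "ax": 0, "ay": 0, "az": 0}, {"x": 0, "y": 0.9, "z": 0.4, "ax": 0, "ay": 0, "az": 0}, {"x": 0, "y": 0.9, "z": 0.4, "ax": 0, "ay": 0, "az": 0}]}}

```text
time_s: 11.55
eef_pos: [0.4888, -0.0196, 0.2023]
eef_rot: [0.001, 0.705, 0.709, 0.001]
force: [-0.3, -0.2, -1.4]
grip_width: 0.0309
grasp_force: 44.7
```

```bash
python3 - <<'E'
from fit import *
s=get_state(); e=s["eef_pos"]; print(e,s["eef_rot"],s["force"],s["grasp_force"])
im=get_image("side"); save(im,"s2"); P=cloud(im)
z=e[2]
for n,I in(("side",P),("scene",cloud(get_image("scene")))):
    for nm,a,b,r in(("flange",-.013,-.010,.018),("nip",-.036,-.017,.010),("white",-.008,.035,.016)):
        try: print(n,nm,circ(I,(e[0],e[1]),(z+a,z+b),r,.022))
        except Exception as x: print(n,nm,"none")
E
```

```text
[ 0.48883303 -0.01960875  0.20229059] [6.90455400e-04 7.04802811e-01 7.09401911e-01 1.20405016e-03] [-0.28605015 -0.19649783 -1.37035228] 44.69880759716034
side flange (array([ 0.4877, -0.0213]), 14, np.float64(0.0005))
side nip (array([ 0.4878, -0.0204]), 28, np.float64(0.0007))
side white (array([ 0.4883, -0.0203]), 241, np.float64(0.0011))
scene flange (array([ 0.4881, -0.021 ]), 12, np.float64(0.0008))
scene nip (array([ 0.4871, -0.0207]), 30, np.float64(0.0016))
scene white (array([ 0.4885, -0.0213]), 137, np.float64(0.0017))
```

Emit:
{"api": "apply_moves", "payload": {"increments": [{"x": 0, "y": 0.3, "z": 0, "ax": 0, "ay": 0, "az": 0}, {"x": 0, "y": 0.65, "z": 0, "ax": 0, "ay": 0, "az": 0}, {"x": 0, "y": 1, "z": 0, "ax": 0, "ay": 0, "az": 0}]}}

```text
time_s: 11.95
eef_pos: [0.4886, 0.0956, 0.2007]
eef_rot: [0.0, 0.708, 0.706, -0.0]
force: [0.8, 0.6, -1.0]
grip_width: 0.0313
grasp_force: 44.7
```

Emit:
{"api": "apply_moves", "payload": {"increments": [{"x": 0.01, "y": 0.3, "z": 0, "ax": 0, "ay": 0, "az": 0}, {"x": 0.01, "y": 0.6, "z": 0, "ax": 0, "ay": 0, "az": 0}, {"x": 0.01, "y": 0.85, "z": -0.1, "ax": 0, "ay": 0, "az": 0}, {"x": 0.01, "y": 1, "z": -0.2, "ax": 0, "ay": 0, "az": 0}, {"x": 0.01, "y": 1, "z": -0.2, "ax": 0, "ay": 0, "az": 0}]}}

```text
time_s: 12.45
eef_pos: [0.489, 0.2171, 0.1752]
eef_rot: [-0.001, 0.706, 0.708, -0.001]
force: [1.2, -0.4, -0.8]
grip_width: 0.0311
grasp_force: 44.7
```

Emit:
{"api": "apply_moves", "payload": {"increments": [{"x": 0, "y": 0, "z": 0, "ax": 0, "ay": 0, "az": 0}, {"x": 0, "y": 0, "z": 0, "ax": 0, "ay": 0, "az": 0}, {"x": 0, "y": 0, "z": 0, "ax": 0, "ay": 0, "az": 0}, {"x": 0, "y": 0, "z": 0, "ax": 0, "ay": 0, "az": 0}]}}

```text
time_s: 12.85
eef_pos: [0.4901, 0.2149, 0.1766]
eef_rot: [0.0, 0.707, 0.707, 0.0]
force: [0.5, 0.5, -1.4]
grip_width: 0.031
grasp_force: 44.7
```

```bash
cat > al.py <<'E'
from fit import *
s=get_state(); e=s["eef_pos"]; z=e[2]; print(e,s["eef_rot"].round(4),s["force"])
for n in("side","scene"):
    im=get_image(n); save(im,"al_"+n); P=cloud(im)
    for nm,a,b,r,R in(("nip",z-.036,z-.018,.010,.02),("white",z-.006,z+.035,.016,.022),("sleeve",.075,.096,.021,.03),("rim",.112,.117,.016,.02)):
        try: print(n,nm,circ(P,(.49,.2166),(a,b),r,R))
        except Exception: print(n,nm,"none")
E
python3 al.py; python3 - <<'E'
import cv2,numpy as np
a=cv2.imread("pics/al_side.png")[210:345,300:420];b=cv2.imread("pics/al_scene.png")[95:215,190:320]
o=[cv2.resize(x,(400,400),interpolation=2) for x in(a,b)]; cv2.imwrite("pics/al.png",np.hstack(o))
E
```

```text
[0.49013846 0.21493316 0.17663005] [3.000e-04 7.073e-01 7.070e-01 2.000e-04] [ 0.46415726  0.47788788 -1.35033161]
side nip (array([0.4892, 0.2141]), 22, np.float64(0.0006))
side white (array([0.4893, 0.2143]), 282, np.float64(0.0009))
side sleeve (array([0.489 , 0.2157]), 141, np.float64(0.0007))
side rim (array([0.4889, 0.216 ]), 55, np.float64(0.0018))
scene nip (array([0.4882, 0.2152]), 30, np.float64(0.0022))
scene white (array([0.4904, 0.2163]), 128, np.float64(0.0022))
scene sleeve (array([0.4883, 0.2177]), 88, np.float64(0.0015))
scene rim (array([0.4872, 0.2146]), 24, np.float64(0.0021))
```

View pics/al.png

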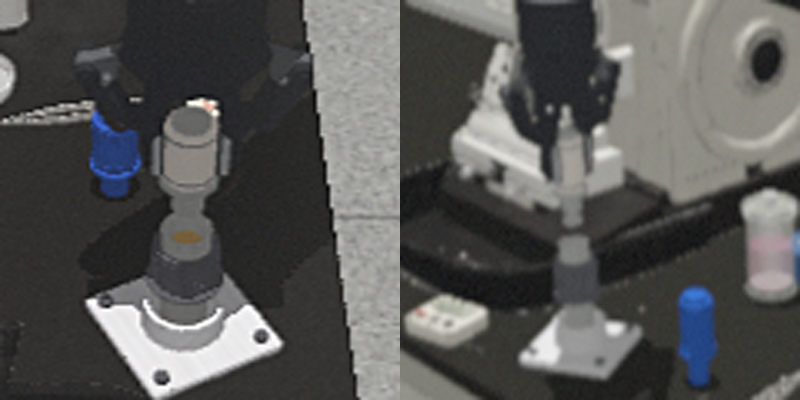

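The crop shows the cartridge upright just above the mouth, 1.5 mm short in y by the side-view fit. I'll correct that and descend by feel.

Emit:
{"api": "apply_moves", "payload": {"increments": [{"x": 0, "y": 0.013, "z": 0, "ax": 0, "ay": 0, "az": 0}, {"x": 0, "y": 0.013, "z": -0.06, "ax": 0, "ay": 0, "az": 0}, {"x": 0, "y": 0.013, "z": -0.12, "ax": 0, "ay": 0, "az": 0}, {"x": 0, "y": 0.013, "z": -0.12, "ax": 0, "ay": 0, "az": 0}, {"x": 0, "y": 0.013, "z": -0.12, "ax": 0, "ay": 0, "az": 0}]}}

```text
time_s: 13.45
eef_pos: [0.4895, 0.2173, 0.1614]
eef_rot: [-0.0, 0.707, 0.707, -0.0]
force: [0.1, -0.3, -1.4]
grip_width: 0.0312
grasp_force: 44.7
```

Emit:
{"api": "apply_moves", "payload": {"increments": [{"x": 0, "y": 0, "z": -0.02, "ax": 0, "ay": 0, "az": 0}, {"x": 0, "y": 0, "z": -0.04, "ax": 0, "ay": 0, "az": 0}, {"x": 0, "y": 0, "z": -0.04, "ax": 0, "ay": 0, "az": 0}]}}

```text
time_s: 13.75
eef_pos: [0.4896, 0.2172, 0.1568]
eef_rot: [-0.0, 0.707, 0.707, -0.0]
force: [1.0, 0.2, -0.1]
grip_width: 0.0314
grasp_force: 44.7
```

Emit:
{"api": "apply_moves", "payload": {"increments": [{"x": 0, "y": 0, "z": -0.015, "ax": 0, "ay": 0, "az": 0}, {"x": 0, "y": 0, "z": -0.015, "ax": 0, "ay": 0, "az": 0}, {"x": 0, "y": 0, "z": -0.015, "ax": 0, "ay": 0, "az": 0}]}}

```text
time_s: 14.05
eef_pos: [0.4898, 0.2173, 0.1552]
eef_rot: [-0.0, 0.707, 0.707, -0.0]
force: [0.7, 0.2, -0.6]
grip_width: 0.0309
grasp_force: 44.7
```

Emit:
{"api": "apply_moves", "payload": {"increments": [{"x": 0, "y": 0, "z": -0.01, "ax": 0, "ay": 0, "az": 0}, {"x": 0, "y": 0, "z": -0.02, "ax": 0, "ay": 0, "az": 0}, {"x": 0, "y": 0, "z": -0.02, "ax": 0, "ay": 0, "az": 0}]}}

```text
time_s: 14.35
eef_pos: [0.4897, 0.2172, 0.1526]
eef_rot: [-0.0, 0.707, 0.707, -0.0]
force: [-1.0, 0.2, -2.2]
grip_width: 0.0308
grasp_force: 44.7
```

Emit:
{"api": "apply_moves", "payload": {"increments": [{"x": 0, "y": 0, "z": -0.01, "ax": 0, "ay": 0, "az": 0}, {"x": 0, "y": 0, "z": -0.02, "ax": 0, "ay": 0, "az": 0}, {"x": 0, "y": 0, "z": -0.02, "ax": 0, "ay": 0, "az": 0}]}}

```text
time_s: 14.65
eef_pos: [0.4897, 0.2172, 0.1502]
eef_rot: [-0.0, 0.707, 0.707, -0.0]
force: [-0.4, 0.7, -1.3]
grip_width: 0.0312
grasp_force: 44.7
```

Emit:
{"api": "apply_moves", "payload": {"increments": [{"x": 0, "y": 0, "z": -0.01, "ax": 0, "ay": 0, "az": 0}, {"x": 0, "y": 0, "z": -0.02, "ax": 0, "ay": 0, "az": 0}, {"x": 0, "y": 0, "z": -0.02, "ax": 0, "ay": 0, "az": 0}]}}

```text
time_s: 14.95
eef_pos: [0.4897, 0.2172, 0.1478]
eef_rot: [-0.0, 0.707, 0.707, -0.0]
force: [0.2, -0.2, -1.4]
grip_width: 0.0312
grasp_force: 44.7
```

Emit:
{"api": "apply_moves", "payload": {"increments": [{"x": 0, "y": 0, "z": -0.01, "ax": 0, "ay": 0, "az": 0}, {"x": 0, "y": 0, "z": -0.02, "ax": 0, "ay": 0, "az": 0}, {"x": 0, "y": 0, "z": -0.02, "ax": 0, "ay": 0, "az": 0}]}}

```text
time_s: 15.25
eef_pos: [0.4897, 0.2172, 0.1455]
eef_rot: [-0.0, 0.707, 0.707, -0.0]
force: [0.5, -0.3, -0.6]
grip_width: 0.031
grasp_force: 44.7
```

Emit:
{"api": "apply_moves", "payload": {"increments": [{"x": 0, "y": 0, "z": -0.01, "ax": 0, "ay": 0, "az": 0}, {"x": 0, "y": 0, "z": -0.02, "ax": 0, "ay": 0, "az": 0}, {"x": 0, "y": 0, "z": -0.02, "ax": 0, "ay": 0, "az": 0}]}}

```text
time_s: 15.55
eef_pos: [0.4897, 0.2173, 0.1431]
eef_rot: [-0.0, 0.707, 0.707, -0.0]
force: [0.2, 0.0, -1.3]
grip_width: 0.031
grasp_force: 44.7
```

Free so far, with the tip at about 0.100. The valve contact should come next.

Emit:
{"api": "apply_moves", "payload": {"increments": [{"x": 0, "y": 0, "z": -0.01, "ax": 0, "ay": 0, "az": 0}, {"x": 0, "y": 0, "z": -0.02, "ax": 0, "ay": 0, "az": 0}, {"x": 0, "y": 0, "z": -0.02, "ax": 0, "ay": 0, "az": 0}]}}

```text
time_s: 15.85
eef_pos: [0.4898, 0.2173, 0.1408]
eef_rot: [-0.0, 0.707, 0.707, 0.0]
force: [-0.4, -0.0, 2.0]
grip_width: 0.0311
grasp_force: 44.9
```

Emit:
{"api": "apply_moves", "payload": {"increments": [{"x": 0, "y": 0, "z": -0.01, "ax": 0, "ay": 0, "az": 0}, {"x": 0, "y": 0, "z": -0.02, "ax": 0, "ay": 0, "az": 0}, {"x": 0, "y": 0, "z": -0.02, "ax": 0, "ay": 0, "az": 0}]}}

```text
time_s: 16.15
eef_pos: [0.4898, 0.2173, 0.1384]
eef_rot: [-0.0, 0.707, 0.707, 0.0]
force: [-1.5, -1.1, 2.2]
grip_width: 0.0309
grasp_force: 44.9
```

Emit:
{"api": "apply_moves", "payload": {"increments": [{"x": 0, "y": 0, "z": -0.01, "ax": 0, "ay": 0, "az": 0}, {"x": 0, "y": 0, "z": -0.02, "ax": 0, "ay": 0, "az": 0}, {"x": 0, "y": 0, "z": -0.02, "ax": 0, "ay": 0, "az": 0}]}}

```text
time_s: 16.45
eef_pos: [0.4898, 0.2173, 0.1359]
eef_rot: [-0.0, 0.707, 0.707, 0.0]
force: [-1.3, -0.5, 5.2]
grip_width: 0.031
grasp_force: 44.9
```

Emit:
{"api": "apply_moves", "payload": {"increments": [{"x": 0, "y": 0, "z": -0.01, "ax": 0, "ay": 0, "az": 0}, {"x": 0, "y": 0, "z": -0.02, "ax": 0, "ay": 0, "az": 0}, {"x": 0, "y": 0, "z": -0.02, "ax": 0, "ay": 0, "az": 0}]}}

```text
time_s: 16.75
eef_pos: [0.4899, 0.2173, 0.1337]
eef_rot: [0.0, 0.707, 0.707, 0.0]
force: [-1.4, -2.1, 7.2]
grip_width: 0.0309
grasp_force: 45.2
```

Emit:
{"api": "apply_moves", "payload": {"increments": [{"x": 0, "y": 0, "z": -0.01, "ax": 0, "ay": 0, "az": 0}, {"x": 0, "y": 0, "z": -0.01, "ax": 0, "ay": 0, "az": 0}, {"x": 0, "y": 0, "z": -0.01, "ax": 0, "ay": 0, "az": 0}]}}

```text
time_s: 17.05
eef_pos: [0.4899, 0.2172, 0.1325]
eef_rot: [0.0, 0.707, 0.707, 0.0]
force: [-0.9, -1.0, 4.8]
grip_width: 0.0309
grasp_force: 45.3
```

Emit:
{"api": "apply_moves", "payload": {"increments": [{"x": 0, "y": 0, "z": -0.007, "ax": 0, "ay": 0, "az": 0}, {"x": 0, "y": 0, "z": -0.007, "ax": 0, "ay": 0, "az": 0}, {"x": 0, "y": 0, "z": -0.007, "ax": 0, "ay": 0, "az": 0}]}}

```text
time_s: 17.35
eef_pos: [0.4899, 0.2172, 0.1317]
eef_rot: [0.0, 0.707, 0.707, 0.0]
force: [-1.5, -0.6, 5.8]
grip_width: 0.0312
grasp_force: 45.3
```

Emit:
{"api": "apply_moves", "payload": {"increments": [{"x": 0, "y": 0, "z": -0.006, "ax": 0, "ay": 0, "az": 0}, {"x": 0, "y": 0, "z": -0.006, "ax": 0, "ay": 0, "az": 0}, {"x": 0, "y": 0, "z": -0.006, "ax": 0, "ay": 0, "az": 0}]}}

```text
time_s: 17.65
eef_pos: [0.4899, 0.2172, 0.131]
eef_rot: [0.0, 0.707, 0.707, 0.0]
force: [-1.2, -1.6, 7.2]
grip_width: 0.0308
grasp_force: 45.3
```

```bash
cat > sl.py <<'E'
from fit import *
for n in("side","scene"):
    im=get_image(n); save(im,"sl_"+n); P=cloud(im); d=np.hypot(P[...,0]-.4895,P[...,1]-.2165)
    g=im["frame"].mean(2); m=(d<.028)&(P[...,2]>.045)&(P[...,2]<.13)
    z=P[...,2][m]; r=d[m]
    for a in np.arange(.05,.126,.004):
        k=(z>=a)&(z<a+.004); print(n,round(a,3),k.sum(),r[k].max().round(4) if k.any() else "",g[m][k].mean().round(0) if k.any() else "")
print(get_state()["force"],get_state()["eef_pos"])
E
python3 sl.py
```

```text
side 0.05 0  
side 0.054 5 0.0246 66.0
side 0.058 60 0.0251 66.0
side 0.062 38 0.0263 63.0
side 0.066 24 0.0222 58.0
side 0.07 23 0.0226 59.0
side 0.074 26 0.0224 59.0
side 0.078 29 0.0227 58.0
side 0.082 30 0.0231 58.0
side 0.086 26 0.0214 58.0
side 0.09 30 0.0225 61.0
side 0.094 71 0.0217 68.0
side 0.098 36 0.0214 81.0
side 0.102 23 0.0166 103.0
side 0.106 13 0.017 100.0
side 0.11 10 0.0167 103.0
side 0.114 7 0.0179 101.0
side 0.118 40 0.0198 102.0
side 0.122 22 0.0184 111.0
scene 0.05 11 0.0195 111.0
scene 0.054 2 0.0196 89.0
scene 0.058 25 0.0267 74.0
scene 0.062 19 0.0257 69.0
scene 0.066 17 0.024 71.0
scene 0.07 13 0.0258 70.0
scene 0.074 17 0.0245 70.0
scene 0.078 13 0.0227 70.0
scene 0.082 20 0.0274 70.0
scene 0.086 15 0.0247 71.0
scene 0.09 15 0.0271 71.0
scene 0.094 31 0.0253 87.0
scene 0.098 18 0.0269 104.0
scene 0.102 10 0.023 126.0
scene 0.106 13 0.0187 124.0
scene 0.11 14 0.0211 121.0
scene 0.114 7 0.019 123.0
scene 0.118 13 0.0216 125.0
scene 0.122 15 0.0224 134.0
[-1.27305679 -2.20810003  7.84491049] [0.48990347 0.21718087 0.13100345]
```

Emit:
{"api": "apply_moves", "payload": {"increments": [{"x": 0, "y": 0, "z": -0.005, "ax": 0, "ay": 0, "az": 0}, {"x": 0, "y": 0, "z": -0.005, "ax": 0, "ay": 0, "az": 0}, {"x": 0, "y": 0, "z": -0.005, "ax": 0, "ay": 0, "az": 0}]}}

```text
time_s: 18.05
eef_pos: [0.4899, 0.2172, 0.1304]
eef_rot: [0.0, 0.707, 0.707, 0.0]
force: [-1.4, -1.7, 8.4]
grip_width: 0.0312
grasp_force: 45.3
```

Emit:
{"api": "apply_moves", "payload": {"increments": [{"x": 0, "y": 0, "z": -0.005, "ax": 0, "ay": 0, "az": 0}, {"x": 0, "y": 0, "z": -0.005, "ax": 0, "ay": 0, "az": 0}, {"x": 0, "y": 0, "z": -0.005, "ax": 0, "ay": 0, "az": 0}]}}

```text
time_s: 18.35
eef_pos: [0.4899, 0.2172, 0.1298]
eef_rot: [0.0, 0.707, 0.707, 0.0]
force: [-1.5, -1.3, 7.3]
grip_width: 0.0312
grasp_force: 45.3
```

Emit:
{"api": "apply_moves", "payload": {"increments": [{"x": 0, "y": 0, "z": -0.005, "ax": 0, "ay": 0, "az": 0}, {"x": 0, "y": 0, "z": -0.005, "ax": 0, "ay": 0, "az": 0}, {"x": 0, "y": 0, "z": -0.005, "ax": 0, "ay": 0, "az": 0}]}}

```text
time_s: 18.65
eef_pos: [0.4899, 0.2172, 0.1293]
eef_rot: [0.0, 0.707, 0.707, 0.0]
force: [-1.8, -2.8, 8.3]
grip_width: 0.0311
grasp_force: 45.3
```

```bash
python3 sl.py | grep -E "side 0.(09|1)|\["
```

```text
side 0.09 39 0.0225 62.0
side 0.094 72 0.0221 71.0
side 0.098 29 0.022 85.0
side 0.102 21 0.0159 101.0
side 0.106 15 0.0167 101.0
side 0.11 4 0.0172 103.0
side 0.114 18 0.0191 98.0
side 0.118 37 0.0194 106.0
side 0.122 18 0.0175 114.0
[-0.73095683 -1.33116711  8.04321022] [0.48991361 0.21721854 0.12926099]
```

Emit:
{"api": "apply_moves", "payload": {"increments": [{"x": -0.002, "y": -0.003, "z": -0.005, "ax": 0, "ay": 0, "az": 0}, {"x": -0.002, "y": -0.003, "z": -0.005, "ax": 0, "ay": 0, "az": 0}, {"x": -0.002, "y": -0.003, "z": -0.005, "ax": 0, "ay": 0, "az": 0}]}}

```text
time_s: 19.05
eef_pos: [0.4899, 0.2171, 0.1288]
eef_rot: [0.0, 0.707, 0.707, 0.0]
force: [-0.8, -0.3, 7.6]
grip_width: 0.0311
grasp_force: 45.3
```

Emit:
{"api": "apply_moves", "payload": {"increments": [{"x": 0, "y": 0, "z": -0.004, "ax": 0, "ay": 0, "az": 0}, {"x": 0, "y": 0, "z": -0.004, "ax": 0, "ay": 0, "az": 0}, {"x": 0, "y": 0, "z": -0.004, "ax": 0, "ay": 0, "az": 0}]}}

```text
time_s: 19.35
eef_pos: [0.4898, 0.2171, 0.1281]
eef_rot: [0.0, 0.707, 0.707, 0.0]
force: [0.9, 0.5, 4.5]
grip_width: 0.031
grasp_force: 45.1
```

Force dropped from 7.6 to 4.5 N, which may be the click. Checking the sleeve.

```bash
python3 sl.py | grep -E "side 0.(05|06|07|09|1)|\["
```

```text
side 0.05 18 0.0163 99.0
side 0.054 6 0.0161 94.0
side 0.058 0  
side 0.062 0  
side 0.066 8 0.0239 73.0
side 0.07 64 0.0248 62.0
side 0.074 38 0.0265 60.0
side 0.078 22 0.0229 59.0
side 0.09 22 0.0224 57.0
side 0.094 28 0.0223 58.0
side 0.098 28 0.0221 57.0
side 0.102 34 0.0222 60.0
side 0.106 64 0.0222 69.0
side 0.11 12 0.0212 71.0
side 0.114 26 0.0196 103.0
side 0.118 30 0.0184 107.0
side 0.122 19 0.0171 114.0
[0.91685291 0.01153342 4.5938984 ] [0.48976998 0.21708996 0.12810598]
```

The sleeve has sprung up: its rim is back at about z 0.071. I'll ease off, release and retreat straight up.

Emit:
{"api": "apply_moves", "payload": {"increments": [{"x": 0, "y": 0, "z": 0.008, "ax": 0, "ay": 0, "az": 0}, {"x": 0, "y": 0, "z": 0.008, "ax": 0, "ay": 0, "az": 0}]}}

```text
time_s: 19.65
eef_pos: [0.4897, 0.217, 0.1291]
eef_rot: [0.0, 0.707, 0.707, 0.0]
force: [1.8, 1.3, 2.0]
grip_width: 0.0311
grasp_force: 44.8
```

Emit:
{"api": "apply_moves", "payload": {"increments": [{"x": 0, "y": 0, "z": 0, "ax": 0, "ay": 0, "az": 0}, {"x": 0, "y": 0, "z": 0, "ax": 0, "ay": 0, "az": 0}, {"x": 0, "y": 0, "z": 0, "ax": 0, "ay": 0, "az": 0}, {"x": 0, "y": 0, "z": 0, "ax": 0, "ay": 0, "az": 0}, {"x": 0, "y": 0, "z": 0, "ax": 0, "ay": 0, "az": 0}], "fingers": 1}}

```text
time_s: 20.15
eef_pos: [0.4894, 0.2169, 0.1289]
eef_rot: [-0.0, 0.707, 0.707, -0.0]
force: [0.2, -0.9, 0.2]
grip_width: 0.0855
grasp_force: 0.0
```

Emit:
{"api": "apply_moves", "payload": {"increments": [{"x": 0, "y": 0, "z": 0.2, "ax": 0, "ay": 0, "az": 0}, {"x": 0, "y": 0, "z": 0.5, "ax": 0, "ay": 0, "az": 0}, {"x": 0, "y": 0, "z": 0.8, "ax": 0, "ay": 0, "az": 0}, {"x": 0, "y": 0, "z": 1, "ax": 0, "ay": 0, "az": 0}, {"x": 0, "y": 0, "z": 1, "ax": 0, "ay": 0, "az": 0}]}}

```text
time_s: 20.65
eef_pos: [0.4908, 0.2178, 0.2522]
eef_rot: [0.001, 0.707, 0.707, 0.002]
force: [0.7, -0.1, 0.5]
grip_width: 0.0854
grasp_force: 0.0
```

Emit:
{"api": "apply_moves", "payload": {"increments": [{"x": 0, "y": 0, "z": 0.3, "ax": 0, "ay": 0, "az": 0}, {"x": 0, "y": 0, "z": 0.3, "ax": 0, "ay": 0, "az": 0}, {"x": 0, "y": 0, "z": 0.3, "ax": 0, "ay": 0, "az": 0}, {"x": 0, "y": 0, "z": 0.3, "ax": 0, "ay": 0, "az": 0}]}}

```text
time_s: 21.05
eef_pos: [0.4891, 0.2166, 0.2838]
eef_rot: [-0.0, 0.707, 0.707, -0.001]
force: [0.1, 1.0, 0.3]
grip_width: 0.0855
grasp_force: 0.0
```

```bash
python3 sl.py | grep -E "side 0.(06|07|1)|\["; python3 - <<'E'
from fit import *
P=cloud(get_image("side"))
q=P.reshape(-1,3);t=q[np.hypot(q[:,0]-.4895,q[:,1]-.2165)<.02];t=t[t[:,2]<.2];print("top",np.percentile(t[:,2],[50,98]))
for a,b in((.124,.14),(.155,.17)): print(circ(P,(.4895,.2165),(a,b),.016,.022))
a=cv2.imread("pics/sl_side.png")[150:345,290:420];b=cv2.imread("pics/sl_scene.png")[110:280,190:390]
cv2.imwrite("pics/end.png",np.hstack([cv2.resize(a,(350,525),interpolation=2),cv2.resize(b,(450,525),interpolation=2)]))
E
```

```text
side 0.062 0  
side 0.066 1 0.0214 83.0
side 0.07 51 0.0256 93.0
side 0.074 44 0.0263 87.0
side 0.078 28 0.0226 68.0
side 0.102 39 0.0223 68.0
side 0.106 50 0.0229 88.0
side 0.11 33 0.0234 94.0
side 0.114 17 0.0189 119.0
side 0.118 40 0.0204 147.0
side 0.122 20 0.0192 128.0
[0.00825413 1.21497398 0.22102188] [0.4891128  0.21665888 0.28386061]
top [0.12427685 0.17593062]
(array([0.4886, 0.216 ]), 83, np.float64(0.0006))
(array([0.4888, 0.2157]), 115, np.float64(0.001))
```

View pics/end.png

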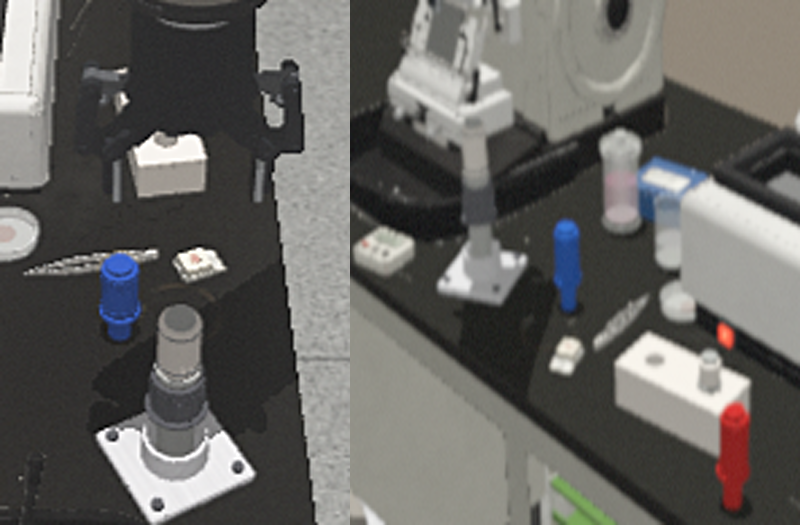

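The cartridge stands upright in the coupler with its top at z 0.176, as expected when locked. The sleeve is forward, the plug is in the rack and nothing has fallen.

```bash
python3 -c "
from station import finish_job
print(finish_job())"
```

```text
the job is handed in; nothing more can be done
None
```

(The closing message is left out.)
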